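# Drop the short tin into the pull-out recycling bin with the rocker gate

## Robot

A 6-joint arm with a two-finger parallel gripper is mounted at the origin on the work surface. World frame = base frame: x ahead of the robot, y to its left, z up, the work surface at z = 0. Lengths are in m, angles in rad, forces in N, time in s.
With the tool pointing down it reaches from about 0.325 to 0.75 m from the base axis. Payload 7.6 kg.
Tool frame: the origin (TCP) lies at the very end of the fingers, on their centre line; the grasp point (between the pads) lies 19 mm behind it (env.grasp_offset is the distance from the TCP to the grasp point, in m); z points along the fingers, y is the line along which they close (so a half turn about z gives the same grasp; the last joint's range is limited). The gripper opens to 85 mm and grips with 20 to 120 N. Pads are 22 mm wide; open, the fingers measure 114 mm over their backs; the gripper's body (76 mm by 85 mm) begins 54 mm behind the grasp point. The pads swing forward as they close: fully open they stand 13 mm farther back than shut.
Start: joints at [1.126, 0.052, 1.401, -0, 1.689, -0.07], TCP at [0.192, 0.489, 0.231] pointing down, gripper open.
Joint ranges: [-2.9, 2.9], [-0.91, 2.17], [0.12, 2.37], [-1.06, 4.2], [0.26, 2.73], [-2.93, 2.93]. Speed limits (rad/s): [2.57, 2.57, 3.01, 3.14, 3.14, 3.14].

## Interface

Orientations are given as a rotation vector (axis times angle).
In Python, from plant import env gives the robot as it stands. The module is installed in compiled form; this text tells all that it offers.
- The arm moves only by the tool apply_moves, never from a script. Its argument "targets" is a list of rows, each a list of 7 numbers: the shift along the tool's x, y, z each as a share of 200 mm, from -1 to 1, then the turn, a rotation vector about the tool's x, y, z each as a share of 360 degrees, from -1 to 1, then the gripper's target within -1 to 1 (shut at 1, half-way at 0, fully open at -1). In form: [[dx, dy, dz, wx, wy, wz, hand], ...]. A call has 1 to 5 rows; each row is the pose to reach, as a shift and turn from the pose commanded when the call began, along the tool's axes at that moment, turning the shorter way round; what a row does not reach only later rows make up. A row lasts 1/8 s, in which the tool goes at most 62.5 mm and 10.7 degrees, less where a joint would pass 70% of its speed; a pose out of reach is approached as far as the arm can. A call with a number of a shift or a turn outside -1 to 1 is refused whole. A call with a gripper value outside its range is refused whole. The fingers move at their own pace and stop on an object; "force" is the grip in N (left out, the last holds). Time passes only in rows, so rows that repeat a pose let the fingers close. It gives the time, the measured TCP pose, the force, the opening and the grip force at its end, in the units of the state.
- env.get_obs(): the state, without advancing time (a new reading comes with each control period).
- env.read_camera(name): name is "side" or "top" or "wrist"; returns the picture (420x560x3 uint8, blue, green, red); there is no depth.
- env.camera_model(name): a dict with "camera_matrix" (3x3 intrinsics, pixels), "extrinsics" (4x4, takes a point from camera to world coordinates). Camera axes: x right, y up, looking along -z (the intrinsics and any distortion apply to the point x, -y, -z); pixel columns grow to the right and rows downward; lengths in m; the calibration is good to about 2 mm. A picture is of the moment at which its call begins: read the wrist's pose just before it. camera_model takes no time and is no camera call; for the wrist camera it gives the pose at the moment of the call.
- env.finish_job(): hands the job in; it is judged then, once.
The state is a dict: "t": time; "q": joint angles; "qvel": joint speeds; "tau": joint torques, N m; "eef_pos": TCP position; "eef_rot": TCP orientation; "ft_force": force on the tool from outside, world axes, zero at the start; "ft_torque": the same for the moment, N m; "opening": finger opening in m; "gripper_force": force on a finger pad.
Only numpy, scipy, OpenCV 4.12 (cv2) and the standard library are available. Lean on these libraries where they do the work, as an engineer would, in place of code of your own. Each camera call takes 0.05 s, during which the arm holds its last target. There are 200 camera calls.

## Task

Push the grey pull-out bin fully home by its front panel, then press down the black paddle of the rocker whose gate holds back the short tin, so that the gate lifts and the tin rolls down into the bin, and let the paddle come back up so that the gate is shut again. Leave the long tin waiting behind its own gate and do not press its paddle. Do not touch or pick up either tin, and do not knock the other things about.

Things in the scene. Friction and masses are not known exactly. Their poses are not given: they have to be found in the camera images.
- caddy: Fixed grey caddy, base 210 x 300 mm. Origin on the surface, under the rockers' pivot, midway between two lanes. x points away from the robot (yaw within 7 deg), y downhill along the lanes (to the robot's left), z up. Near lane centred at x = -46, far lane at +46 mm, y -10 to 155 mm, walls at most 125 mm high, posts at y = 0 175 mm high. Over each runs a rocker along y: paddle at -y end, gate at +y end.
- lane_lip (a point): Middle of the lanes' lower edge, at caddy (0, 155, 85) mm, over the side of the bin. The black lane floors are 86 mm wide each and fall 0.15 rad towards it.
- rocker_near (a joint): Rocker of the near lane (rad): 0 at rest with the gate shut, 0.36 with the paddle pressed to its stop and the gate 44 mm higher; the 44 mm thick tin passes from about 0.25. A spring returns it: about 2.5 N on the paddle starts it, about 5 N holds it fully down. The pivot is a level axis along caddy x, at caddy y = 0, 165 mm high.
- rocker_far (a joint): Rocker of the far lane (rad), the same as rocker_near.
- paddle_near (a point): Centre of the top of the near lane's black paddle (50 mm along caddy x, 45 mm along y, 8 mm thick), at caddy x = -46, y = -120, z = 173 mm at rest; it sinks 42 mm when fully pressed, and moves with the rocker.
- paddle_far (a point): Centre of the top of the far lane's black paddle, the same, at caddy x = +46 mm.
- bin (a joint): How far the pull-out bin is pulled out (m): 0 fully home against its stop, at the start 0.045 to 0.075; it slides along caddy x (pulled out towards the robot, pushed home along +x) and stays where it is left, sliding at about 2 to 4 N.
- bin_front (a point): Point on the outer face of the bin's front panel (faces the robot, -x of the caddy), in the middle of its width, 95 mm above the work surface. The panel is 160 mm wide (caddy y), 10 mm thick, reaches from 10 to 115 mm above the surface. The point moves with the bin.
- bin_in (a point): Centre of the bin's inner floor, 14 mm above the work surface, axes as the caddy's; the grey bin is open above, 192 x 142 mm inside (x, y) and its rim 72 mm above the surface. Moves with the bin.
- short_tin_c (a point): Centre of the short tin: plain bare-metal spice tin, 44 mm diameter, 44 mm long, lying across a lane (axis along caddy x) against the gate, its centre 117 mm high. It may be in the near or the far lane.
- long_tin_c (a point): Centre of the long tin: plain bare metal, 44 mm diameter, 76 mm long, lying in the other lane in the same way.
- pail: Stainless compost pail with twist cap, 160 mm diameter, 200 mm high, on the right. Origin under its centre. Leave alone.
- spoon_rest: White ceramic spoon rest, 90 mm dish with a short handle, 16 mm high, on the robot's side of the caddy. Origin under the dish. Leave alone.
- funnel: Blue plastic funnel standing on its 110 mm mouth, 115 mm high, to the right of the paddles. Origin under its centre. Leave alone.
- spoon: Serving spoon, 200 mm, lying on the surface on the robot's side of the paddles. Leave alone.
- soap: Soap bottle, 66 mm diameter, 190 mm high, standing left of the bin. Origin under its centre. Leave alone.

How it is judged:
On the way, in this order (a step that is already met when the one before it is completed fails the run):
1. the bin is fully home, before the tin is released (value of joint bin below 0.008 m and y of short_tin_c in the frame of caddy below 0.12 m), for 0.2 s.
2. the fingers press down the paddle of the short tin's lane and its gate lifts (value of joint bin below 0.008 m and ((x of short_tin_c in the frame of caddy below 0 m and value of joint rocker_near above 0.15 rad and contact force between the fingers and rocker_near above 0.5 N) or (x of short_tin_c in the frame of caddy above 0 m and value of joint rocker_far above 0.15 rad and contact force between the fingers and rocker_far above 0.5 N))), for 0.1 s.
3. the short tin has dropped into the bin (value of joint bin below 0.008 m and x of short_tin_c in the frame of bin_in between -0.09 and 0.09 m and y of short_tin_c in the frame of bin_in between -0.07 and 0.07 m and z of short_tin_c in the frame of bin_in between 0 and 0.05 m), for 0.2 s.
At the end, for the whole second after the job is handed in: The bin is home (within 8 mm), the short tin lies at rest in it (centre within the walls and below 50 mm above its floor), both rockers are back at rest (under 0.04 rad), the long tin is still behind its gate (within 15 mm of its start) (all of step 3 and linear speed of short_tin below 0.03 m/s and value of joint each of rocker_near, rocker_far below 0.04 rad and distance of long_tin_c from where it was at the start of the episode below 0.015 m); the robot touches nothing.
It fails at once if a tin is touched by the robot (contact force between any of the fingers, the arm and short_tin above 0.3 N or contact force between any of the fingers, the arm and long_tin above 0.3 N).
It fails at once if the short tin is lifted (height (world z) of short_tin_c above 0.15 m).
It fails at once if the long tin's paddle is pressed ((x of long_tin_c in the frame of caddy below 0 m and value of joint rocker_near above 0.12 rad) or (x of long_tin_c in the frame of caddy above 0 m and value of joint rocker_far above 0.12 rad)).
It fails at once if the long tin leaves its place (distance of long_tin_c from where it was at the start of the episode above 0.02 m).
It fails at once if a bystander is knocked out of place (30 mm) or lifted (distance of any of pail, spoon_rest, funnel, spoon, soap from where it was at the start of the episode above 0.03 m).
It also fails if it takes over 43 s, if anything falls off the work surface, if the arm or the gripper's body presses on something with over 40 N, if the wrist force passes 120 N, or if a joint passes its speed limit or range.

## Working session

There is one attempt and no reset: what is moved stays moved. The work goes in short steps, Python scripts to look and compute and a tool call to move; the robot and the scene stay as the last step left them, time stands still between calls to the robot, and variables do not carry over. Pictures are saved under pics/ and viewed, at most 10 in all, crops included, and the job is handed in when it is done.

Besides the shell and the picture viewer there is one more tool, called as name([rows], argument=value, ...), one row to a line, values as JSON. apply_moves: Moves the arm, as the interface text tells. Shift numbers are shares of 200 mm and turn numbers shares of 360 degrees, none past 1 either way. Its arguments: {"type":"object","properties":{"targets":{"type":"array","items":{"type":"array","items":{"type":"number","minimum":-1,"maximum":1}}},"force":{"type":"number"}},"required":["targets"]}

```bash
mkdir -p pics; python3 - <<'E'
from plant import env
import cv2,numpy as np
for n in("top","side"):
    cv2.imwrite(f"pics/{n}0.png",env.read_camera(n))
    m=env.camera_model(n);print(n,np.round(m["camera_matrix"],1).tolist(),np.round(m["extrinsics"],3).tolist(),[k for k in m])
o=env.get_obs();print(o)
E
```

```text
top [[466.7, 0.0, 279.1], [0.0, 466.7, 218.1], [0.0, 0.0, 1.0]] [[-0.02, 0.999, -0.042, 0.521], [-1.0, -0.02, 0.005, -0.022], [0.004, 0.043, 0.999, 1.378], [0.0, 0.0, 0.0, 1.0]] ['camera_matrix', 'extrinsics']
side [[512.1, 0.0, 273.9], [0.0, 512.1, 208.6], [0.0, 0.0, 1.0]] [[0.984, 0.137, -0.11, 0.413], [-0.175, 0.715, -0.676, -1.091], [-0.015, 0.685, 0.728, 1.248], [0.0, 0.0, 0.0, 1.0]] ['camera_matrix', 'extrinsics']
{'t': 0.1, 'q': array([ 1.12569364e+00,  5.28154570e-02,  1.40158309e+00,  2.84544355e-05,
        1.68858230e+00, -7.03075128e-02]), 'qvel': array([ 0.00013118, -0.0006692 , -0.00250004, -0.00048535, -0.00051402,
        0.00028489]), 'tau': array([ 1.25704810e-03, -3.82576847e+01, -3.60988963e+01, -8.19204638e-05,
        4.67949954e-03, -1.28107445e-05]), 'eef_pos': array([0.19206054, 0.4883406 , 0.23055507]), 'eef_rot': array([-5.85210860e-01, -3.08621673e+00,  2.09700036e-03]), 'ft_force': array([-0.15666987, -0.29523177,  0.18332307]), 'ft_torque': array([ 0.00547837, -0.01466577,  0.02535692]), 'gripper_force': 0.0, 'opening': 0.08543461215553015}
```

View pics/top0.png

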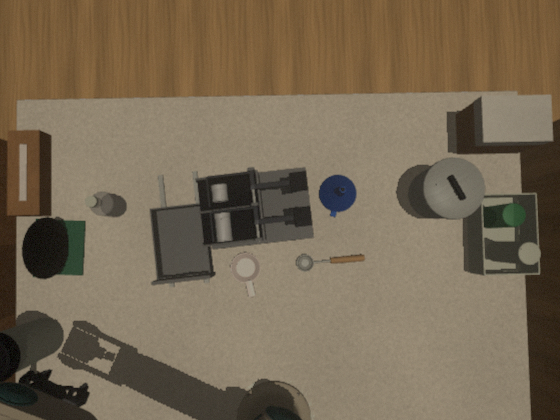

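View pics/side0.png

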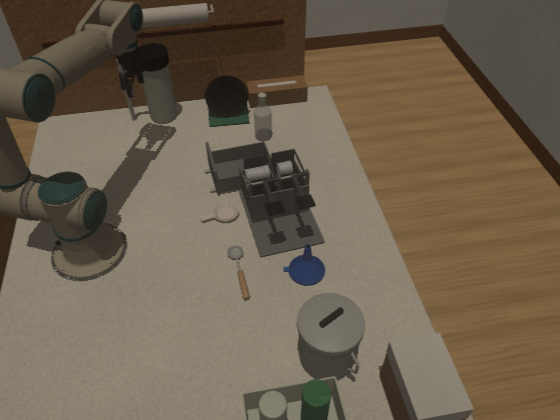

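The short tin lies in the far lane (top view, about 219,193) and the long tin in the near lane (223,226). The bin is pulled out towards the robot, with its front panel near rows 275–282. I'll enlarge this area.

```bash
python3 - <<'E'
import cv2
a=cv2.imread("pics/top0.png")[155:305,140:330]
a=cv2.convertScaleAbs(a,alpha=2.0)
cv2.imwrite("pics/c1.png",cv2.resize(a,None,fx=4,fy=4,interpolation=cv2.INTER_CUBIC))
E
```

```text
(no output)
```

View pics/c1.png

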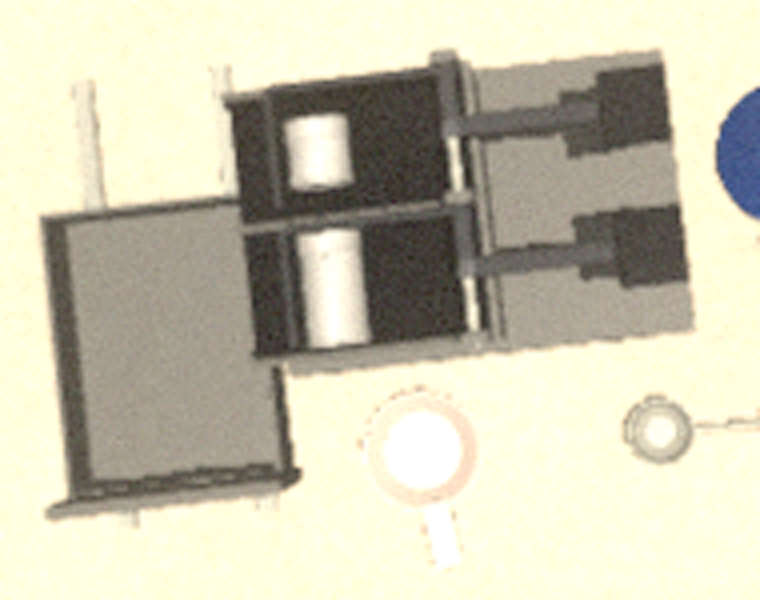

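```bash
cat > h.py <<'E'
from plant import env
import numpy as np
from scipy.spatial.transform import Rotation as R
def p2w(n,u,v,z):
    m=env.camera_model(n);T=m["extrinsics"];d=np.linalg.inv(m["camera_matrix"])@[u,v,1];d=T[:3,:3]@[d[0],-d[1],-d[2]]
    return T[:3,3]+d*(z-T[2,3])/d[2]
E
python3 - <<'E'
from h import *
P=lambda u,v,z:p2w("top",140+u/4,155+v/4,z)
pf=P(633,106,.173);pn=P(652,246,.173);print("paddles",pf,pn,np.linalg.norm(pf-pn))
d=pf-pn;yaw=np.arctan2(d[1],d[0])
# yaw also from base edge
a,b=P(660,50,.01),P(693,328,.01);e=a-b;print("yaw",yaw,np.arctan2(e[1],e[0]))
for q in[(45,517),(298,483),(48,506),(298,470)]:print("panel",P(*q,.115))
yaw=(yaw+np.arctan2(e[1],e[0]))/2
ca=(pf+pn)/2;ca[2]=0
for s,n in((-yaw,'o'),):pass
Rz=R.from_euler('z',yaw).as_matrix()
ca=ca-Rz@[0,-.12,0];print("caddy",ca,yaw)
for n,q,z in [("short",(319,152),.135),("long",(335,288),.135),("panL",(47,514),.115),("panR",(298,482),.115),("paddlef",(633,106),.173),("spoonrest",(422,450),.016),("funnel",(795,150),.06),("lipcorner",(256,356),.1)]:
    w=P(*q,z);print(n,w,Rz.T@(w-ca))
print("soap",p2w("top",97,203,.15)) 
o=env.get_obs();print(R.from_rotvec(o["eef_rot"]).as_matrix().round(3))
E
```

```text
paddles [ 0.66606325 -0.07947248  0.173     ] [ 0.57496115 -0.08973565  0.173     ] 0.0916783761562064
yaw 0.11218276156519898 0.0947529858903716
panel [0.4034618  0.31930659 0.115     ]
panel [0.42268879 0.14897892 0.115     ]
panel [0.41078098 0.31722652 0.115     ]
panel [0.43140596 0.14885187 0.115     ]
caddy [0.6081182  0.03475417 0.        ] 0.10346787372778529
short [0.64398837 0.12905448 0.135     ] [0.04541799 0.0900912  0.135     ]
long [0.55296358 0.11977843 0.135     ] [-0.04607806  0.09026611  0.135     ]
panL [0.40544101 0.3179457  0.115     ] [-0.1723443   0.30261019  0.115     ]
panR [0.42335916 0.14896915 0.115     ] [-0.17197444  0.13268669  0.115     ]
paddlef [ 0.66606325 -0.07947248  0.173     ] [ 0.04583745 -0.11960052  0.173     ]
spoonrest [0.43699647 0.07196788 0.016     ] [-0.166363    0.05468872  0.016     ]
funnel [ 0.64606996 -0.19899106  0.06      ] [ 0.0136068  -0.23641494  0.06      ]
lipcorner [0.50850534 0.17842318 0.1       ] [-0.08424151  0.15318902  0.1       ]
soap [0.62257039 0.45064402 0.15      ]
[[-0.931  0.366 -0.001]
 [ 0.366  0.931 -0.001]
 [ 0.    -0.001 -1.   ]]
```

apply_moves([
  [-0.65,-0.437,0,0,0,-0.076,1],
  [-0.65,-0.437,0,0,0,-0.076,1],
  [-0.65,-0.437,0,0,0,-0.076,1],
  [-0.65,-0.437,0,0,0,-0.076,1],
  [-0.65,-0.437,0,0,0,-0.076,1],
])

```text
t: 0.72
eef_pos: [0.2809, 0.3599, 0.2311]
eef_rot: [0.159, -3.137, -0.0]
ft_force: [-0.6, -0.6, -1.0]
opening: 0.0
gripper_force: 0.0
```

```bash
cat >> h.py <<'E'
YAW=.1035;C=np.array([.6081,.0348,0]);RZ=R.from_euler('z',YAW).as_matrix()
def go(c):
    o=env.get_obs();T=R.from_rotvec(o["eef_rot"]).as_matrix();p=o["eef_pos"]
    G=np.column_stack([-RZ[:,0],RZ[:,1],[0,0,-1]])
    print("t",o["t"],"caddy",(RZ.T@(p-C)).round(4),"open",o["opening"],"f",(RZ.T@o["ft_force"]).round(2))
    print("shares",(T.T@(C+RZ@np.array(c)-p)/.2).round(3),(R.from_matrix(T.T@G).as_rotvec()/2/np.pi).round(4))
E
python3 -c "
from h import *
go([-.216,.219,.23]);go([-.216,.219,.07])"
```

```text
t 0.725 caddy [-0.2918  0.3572  0.2311] open 8.439021176066544e-06 f [-0.61 -0.49 -1.02]
shares [-0.381 -0.69   0.005] [ 0.     -0.0001 -0.0004]
t 0.725 caddy [-0.2918  0.3572  0.2311] open 8.439021176066544e-06 f [-0.61 -0.49 -1.02]
shares [-0.381 -0.69   0.805] [ 0.     -0.0001 -0.0004]
```

apply_moves([
  [-0.381,-0.69,0,0,0,0,1],
  [-0.381,-0.69,0,0,0,0,1],
  [-0.381,-0.69,0,0,0,0,1],
  [-0.381,-0.69,0.5,0,0,0,1],
  [-0.381,-0.69,0.6,0,0,0,1],
])

```text
t: 1.35
eef_pos: [0.371, 0.2309, 0.1098]
eef_rot: [-0.161, 3.137, 0.001]
ft_force: [0.2, 0.9, -0.7]
opening: 0.0001
gripper_force: 0.0
```

```bash
python3 -c "
from h import *
import cv2
go([-.216,.219,.07])
a=env.read_camera('top')[155:305,100:330]
cv2.imwrite('pics/c2.png',cv2.resize(cv2.convertScaleAbs(a,alpha=2.0),None,fx=3,fy=3,interpolation=cv2.INTER_CUBIC))
"
```

```text
t 1.35 caddy [-0.2156  0.2196  0.1098] open 0.00010158397019022152 f [ 0.3   0.86 -0.73]
shares [ 0.002 -0.003  0.199] [ 0.0001  0.0001 -0.0002]
```

View pics/c2.png

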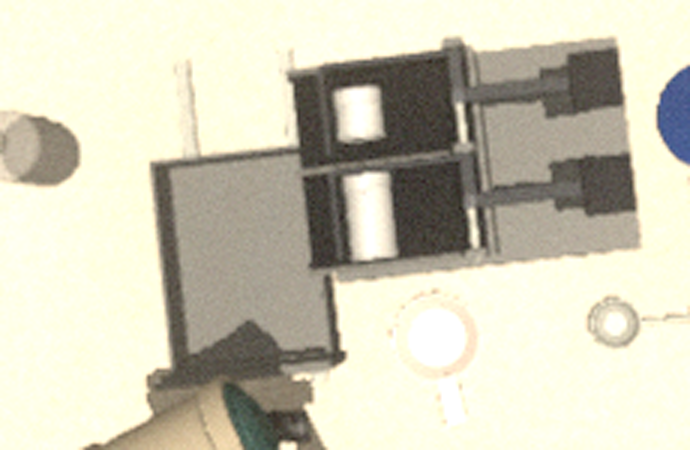

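The gripper is on the robot's side of the bin's front panel (crop about 150–340, 370), roughly mid-width. Next I go down and push.

apply_moves([
  [0,0,0.2,0,0,0,1],
  [-0.1,0,0.2,0,0,0,1],
  [-0.2,0,0.2,0,0,0,1],
  [-0.28,0,0.2,0,0,0,1],
  [-0.36,0,0.2,0,0,0,1],
])

```text
t: 2.02
eef_pos: [0.4425, 0.2388, 0.0718]
eef_rot: [0.163, -3.135, 0.001]
ft_force: [-3.5, -1.8, 0.2]
opening: 0.0001
gripper_force: 0.0
```

```bash
python3 -c "
from h import *
go([-.126,.219,.07])"
```

```text
t 2.025 caddy [-0.1437  0.22    0.0718] open 0.00012909530890710155 f [-3.67 -1.38  0.2 ]
shares [-0.088 -0.005  0.009] [-0.     -0.0003  0.    ]
```

Sliding with about 3.5 N; I'll continue in small steps until the stop.

apply_moves([
  [-0.03,0,0,0,0,0,1],
  [-0.06,0,0,0,0,0,1],
  [-0.08,0,0,0,0,0,1],
])

```text
t: 2.4
eef_pos: [0.4587, 0.2397, 0.0716]
eef_rot: [-0.162, 3.137, 0.001]
ft_force: [-1.8, 0.6, 0.7]
opening: 0.0002
gripper_force: 0.0
```

apply_moves([
  [-0.02,0,0,0,0,0,1],
  [-0.04,0,0,0,0,0,1],
  [-0.05,0,0,0,0,0,1],
])

```text
t: 2.78
eef_pos: [0.4671, 0.2401, 0.071]
eef_rot: [0.161, -3.133, 0.001]
ft_force: [-17.6, -2.0, 4.6]
opening: 0.0001
gripper_force: 0.0
```

The force reached 17.6 N, so the bin is at its stop. Next I back off and lift.

apply_moves([
  [0.15,0,0,0,0,0,1],
  [0.25,0,0,0,0,0,1],
  [0.25,0,0.0,0,0,0,1],
  [0.25,0,-0.5,0,0,0,1],
  [0.25,0,-0.95,0,0,0,1],
])

```text
t: 3.4
eef_pos: [0.4194, 0.2349, 0.1978]
eef_rot: [0.161, -3.137, 0.001]
ft_force: [0.1, -0.3, 1.3]
opening: -0.0
gripper_force: 0.0
```

apply_moves([
  [0,0,0,0,0,0,1],
  [0,-0.3,0,0,0,0,1],
  [-0.3,-0.6,0,0,0,0,1],
  [-0.5,-0.8,0,0,0,0,1],
  [-0.7,-1,0,0,0,0,1],
])

```text
t: 4.03
eef_pos: [0.5723, 0.0552, 0.1954]
eef_rot: [-0.161, 3.137, -0.0]
ft_force: [0.9, 0.6, 0.9]
opening: 0.0001
gripper_force: 0.0
```

```bash
python3 -c "
from h import *
import cv2
go([.046,-.119,.22])
a=env.read_camera('top')[155:305,100:330]
cv2.imwrite('pics/c3.png',cv2.resize(cv2.convertScaleAbs(a,alpha=2.0),None,fx=3,fy=3,interpolation=cv2.INTER_CUBIC))
"
```

```text
t 4.025 caddy [-0.0335  0.024   0.1954] open 8.408796642263858e-05 f [0.96 0.54 0.89]
shares [-0.398 -0.715 -0.123] [-0.      0.     -0.0002]
```

View pics/c3.png

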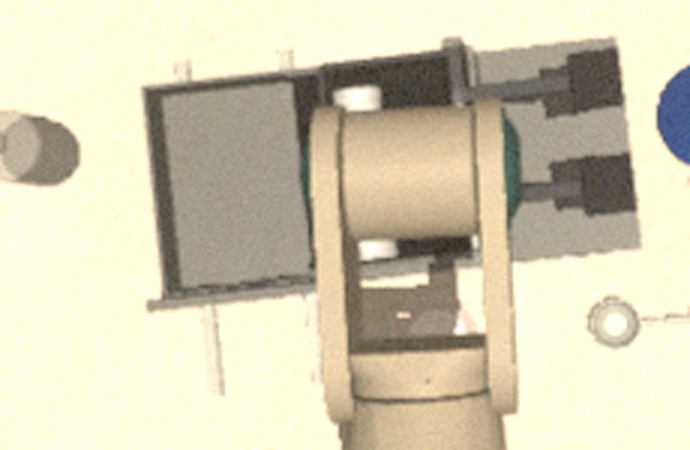

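The bin is home: its back edge lines up with the caddy's far wall and its front panel is at crop row 300. The tins haven't moved. Next I lift slightly, move over the far paddle, and check the position.

apply_moves([
  [0,0,-0.15,0,0,0,1],
  [-0.1,-0.25,-0.15,0,0,0,1],
  [-0.25,-0.5,-0.15,0,0,0,1],
  [-0.398,-0.715,-0.15,0,0,0,1],
  [-0.398,-0.715,-0.1,0,0,0,1],
])

```text
t: 4.7
eef_pos: [0.6658, -0.0806, 0.213]
eef_rot: [0.154, -3.136, 0.0]
ft_force: [-0.8, 0.0, 0.2]
opening: 0.0
gripper_force: 0.0
```

```bash
python3 -c "
from h import *
import cv2
a=env.read_camera('side')[120:270,180:350]
cv2.imwrite('pics/c4.png',cv2.resize(cv2.convertScaleAbs(a,alpha=2.0),None,fx=4,fy=4,interpolation=cv2.INTER_CUBIC))
go([.046,-.119,.185]);go([.046,-.119,.128])
"
```

```text
t 4.75 caddy [ 0.0444 -0.1186  0.2116] open -9.703270431641142e-05 f [-1.13  0.87 -1.56]
shares [-0.009 -0.002  0.133] [ 0.0002 -0.0007 -0.0005]
t 4.75 caddy [ 0.0444 -0.1186  0.2116] open -9.703270431641142e-05 f [-1.13  0.87 -1.56]
shares [-0.01  -0.002  0.418] [ 0.0002 -0.0007 -0.0005]
```

View pics/c4.png

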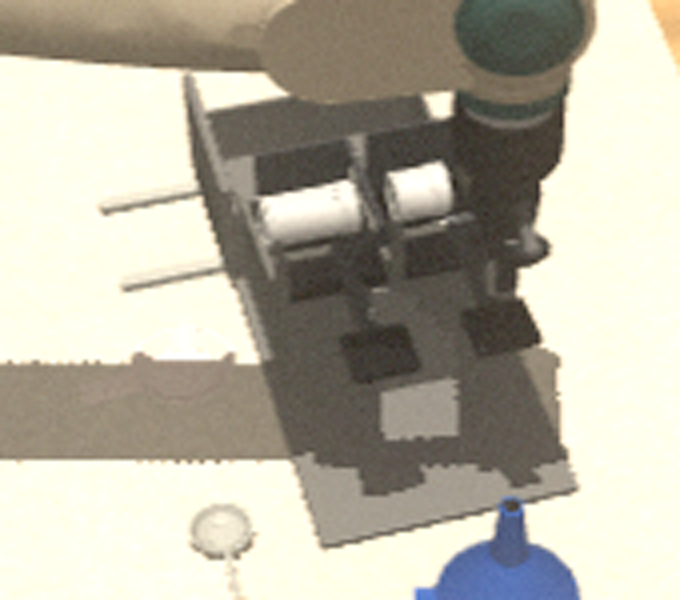

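The fingers are above the far paddle (crop about 500,320). The short tin lies in that lane, so I press and hold.

apply_moves([
  [-0.01,0,0.13,0,0,0,1],
  [-0.01,0,0.24,0,0,0,1],
  [-0.01,0,0.33,0,0,0,1],
  [-0.01,0,0.385,0,0,0,1],
  [-0.01,0,0.385,0,0,0,1],
])

```text
t: 5.38
eef_pos: [0.6663, -0.0762, 0.1393]
eef_rot: [-0.162, 3.137, 0.0]
ft_force: [-1.3, 1.7, 5.1]
opening: 0.0001
gripper_force: 2.1
```

apply_moves([
  [0,0,0,0,0,0,1],
  [0,0,0,0,0,0,1],
  [0,0,0,0,0,0,1],
  [0,0,0,0,0,0,1],
  [0,0,0,0,0,0,1],
])

```text
t: 6.0
eef_pos: [0.6665, -0.0766, 0.1396]
eef_rot: [-0.161, 3.137, 0.0]
ft_force: [-1.5, 2.3, 4.9]
opening: 0.0001
gripper_force: 2.1
```

```bash
python3 -c "
from h import *
import cv2
a=env.read_camera('side')[120:270,180:350]
cv2.imwrite('pics/c5.png',cv2.resize(cv2.convertScaleAbs(a,alpha=2.0),None,fx=4,fy=4,interpolation=cv2.INTER_CUBIC))
go([.046,-.119,.26])
"
```

```text
t 6.05 caddy [ 0.0466 -0.1169  0.1395] open -0.00011104940286126544 f [-1.    1.63  4.79]
shares [ 0.002 -0.011 -0.602] [ 0.      0.0001 -0.0001]
```

View pics/c5.png

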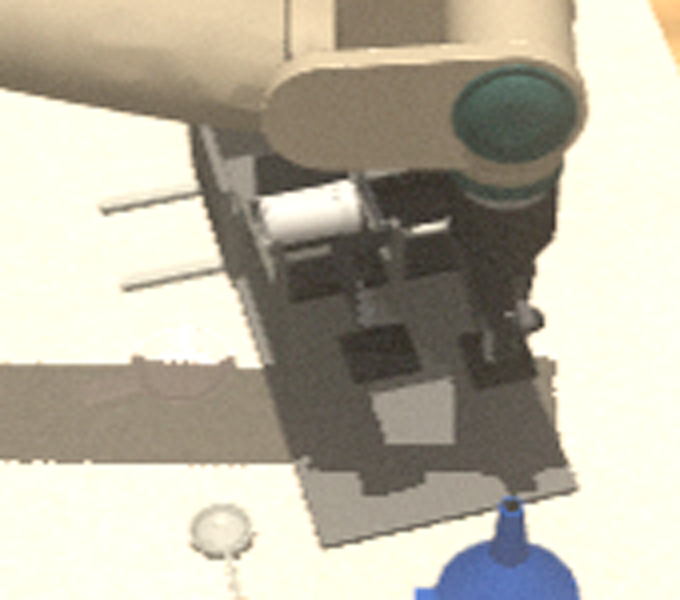

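The far paddle is down and the short tin has left its lane; the long tin is still in place. I'll lift straight up, move clear, and check the bin.

apply_moves([
  [0,0,-0.1,0,0,0,1],
  [0,0,-0.2,0,0,0,1],
  [0,0,-0.5,0,0,0,1],
  [0,0,-0.7,0,0,0,1],
  [0,0,-0.7,0,0,0,1],
])

```text
t: 6.68
eef_pos: [0.6673, -0.0768, 0.2855]
eef_rot: [-0.161, 3.128, -0.003]
ft_force: [0.3, 0.7, -0.3]
opening: -0.0
gripper_force: 0.0
```

apply_moves([
  [0.2,-0.2,0,0,0,0,1],
  [0.4,-0.4,0,0,0,0,1],
  [0.6,-0.4,0,0,0,0,1],
  [0.6,-0.4,0,0,0,0,1],
  [0.6,-0.4,0,0,0,0,1],
])

```text
t: 7.3
eef_pos: [0.5555, -0.1684, 0.2792]
eef_rot: [-0.162, 3.137, 0.001]
ft_force: [-0.3, -0.5, -0.0]
opening: -0.0002
gripper_force: 0.0
```

```bash
python3 -c "
from h import *
import cv2
a=env.read_camera('top')[155:305,140:330]
cv2.imwrite('pics/c6.png',cv2.resize(cv2.convertScaleAbs(a,alpha=2.0),None,fx=4,fy=4,interpolation=cv2.INTER_CUBIC))
go([.046,-.119,.26])
"
```

```text
t 7.35 caddy [-0.073  -0.1966  0.2791] open -0.0001414831978143444 f [-0.35  0.49 -0.54]
shares [-0.595  0.388  0.096] [ 0.  0. -0.]
```

View pics/c6.png

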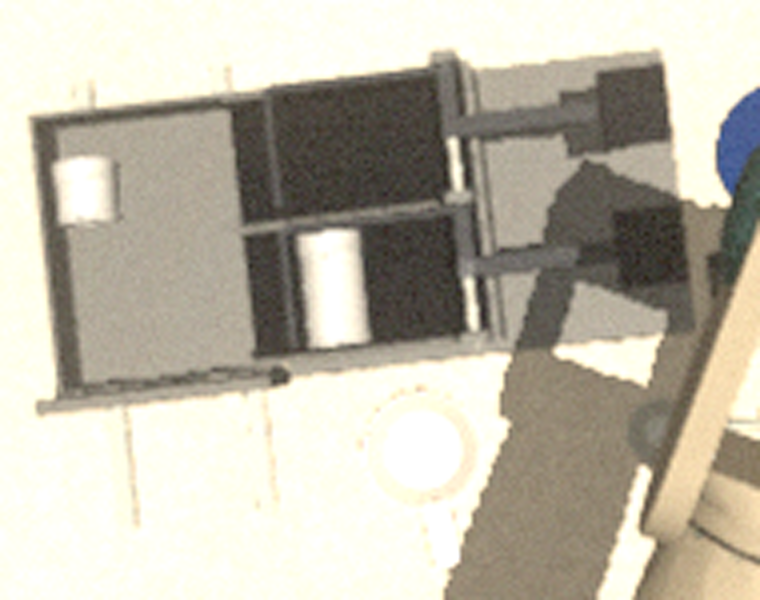

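The short tin lies in the bin against its left wall (crop about 87,190). The far paddle and gate are back at rest, the long tin hasn't moved, and the bin is home. I'll let things settle briefly, check that nothing is moving, and hand in.

apply_moves([
  [0,0,0,0,0,0,1],
  [0,0,0,0,0,0,1],
  [0,0,0,0,0,0,1],
  [0,0,0,0,0,0,1],
  [0,0,0,0,0,0,1],
])

```text
t: 7.98
eef_pos: [0.5552, -0.1686, 0.2793]
eef_rot: [-0.161, 3.137, 0.0]
ft_force: [-0.1, 0.1, 0.2]
opening: 0.0004
gripper_force: 0.0
```

```bash
python3 -c "
from h import *
import cv2
b=cv2.imread('pics/c6.png')
for i in range(2):
    a=cv2.resize(cv2.convertScaleAbs(env.read_camera('top')[155:305,140:330],alpha=2.0),None,fx=4,fy=4)
    m=(a[150:360,40:240].min(2)>185);ys,xs=np.nonzero(m);print(xs.mean()+40,ys.mean()+150)
m=(b[150:360,40:240].min(2)>185);ys,xs=np.nonzero(m);print('earlier',xs.mean()+40,ys.mean()+150)
print(RZ.T@(p2w('top',140+285/4,155+378/4,.115)-C))
print(env.finish_job())
"
```

```text
74.3703794369645 217.4457772337821
74.22751710654936 217.67057673509288
earlier 74.08299155609168 217.935343787696
[-0.10146609  0.13311311  0.115     ]
the job is handed in; nothing more can be done
None
```

The job is handed in after about 8 s of robot time: the bin is home, the short tin rests in it, the far gate is shut again and the long tin is still behind its own gate; the hand-in call returned no verdict.

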